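# Refill the push-to-open capsule drawer

### The job

Refill the coffee capsule drawer: take the lid off the refill tub (tip its front up by the orange tab, then draw it out from under the two catches at the back) and lay it flat, tab up, on the worktop or the hob mat, clear of the tub. Push the white drawer front to make the drawer pop open, put every capsule from the tub (there are three or four) into the drawer, then push it shut so that it latches, and make sure it has stayed shut. Leave the mug, the honey jar, the spice jar and the teaspoon where they are.

Things in the scene. Friction and masses are not known exactly. Their poses are not given: they have to be found in the camera images.
- pod_box: fixed capsule box of pale wood, 154 (x) by 206 (y) by 75 mm high, on the dark hob mat (3 mm thick). Its x axis points from the drawer's white front to the box's back. Origin on its underside, midway across y; the box reaches from x = +3 to +157 mm; the shut drawer's front stands 15 mm proud of it, its face at x = -12 mm. Wall units hang 0.48 m over the worktop beyond world x = 0.58 at y above 0.17 and below -0.42.
- pod_drawer (a joint): drawer position, m: 0 (within 1 mm) latched shut, 0.100 fully out (toward the box's -x), -0.0082 pushed in to its stop. Push-push latch, tripped only in the last 1 mm before the stop: pushed to the stop and let go, a shut drawer springs out by itself (1 s), an open one settles at 0 and stays shut. A push that stops short changes nothing. Spring 3 to 4 N plus 22 N per m/s; 6 to 20 N holds it at the stop.
- drawer_front (a point): centre of the flat white face of the drawer's front (186 mm wide along y, 62 mm high, this point at mid height, 40 mm over the worktop); it moves with the drawer and its axes are the box's. Fingers standing upright before it, pushing at this height or higher, stay clear of the box.
- drawer_in (a point): point on the drawer's inner floor, 23 mm above the worktop, axes as the box's; moves with the drawer. Inside, the drawer reaches from x = -48 to +81 mm and y = -86 to +86 mm from here, walls 38 mm high (the front 45 mm); with the drawer fully out the part x = -48 to +48 mm is uncovered, the rest lies under the box's top. 48 mm clear height in the box.
- tub: fixed dark teal refill tub, 126 (x) by 236 (y) by 50 mm high, walls and floor 4 mm, on the hob mat. Origin at the centre of its underside. Two catches, 24 mm wide, at y = -60 and +60 mm on its back (+x) wall, reach from x = 53 to 70 mm, the lip 58 to 62 mm over the tub's underside: the lid's back edge lies under them with 4 mm play.
- tub_in (a point): centre of the tub's inner floor; axes as the tub's. Inside it measures 118 (x) by 228 (y) mm; a step 18 mm wide and 5 mm high runs round the floor along the walls, so that the capsules stand within 82 by 192 mm and fingers find room over the step.
- tub_lid: loose white lid of the tub, a plate 130 (x) by 240 (y) by 4 mm, 0.12 kg. Origin mid-plate, on the underside; z up. Seated, its origin is 50 mm over the tub's, axes alike, and a rib 6 mm deep under its front (x = -53 to -56 mm) hangs inside the tub's front wall. To come off, its front is tipped up (8 to 15 degrees), then it is drawn 15 mm or more along the tub's -x out of the catches.
- lid_tab (a point): top of the lid's upright orange tab, by which it is taken from above: 8 mm thick (x), 44 mm wide (y), 30 mm high above the plate's top side, at the lid's front edge (57 mm in -x from the lid's origin, 34 mm up); axes the lid's. The worktop left of the mat, about world x 0.41 to 0.55, y 0.20 to 0.44 m, is free to lay the lid on.
- pod_red: red coffee capsule, loose, 20 g, 29 mm high: a rim 37 mm across and 2 mm thick below, above it a body about 29 mm across to grip. Origin at the centre of the rim's underside, z along its axis. It may be absent (None), otherwise it starts standing on its rim in the tub; in the drawer it may stand or lie.
- pod_blue: blue coffee capsule, loose, 20 g, 29 mm high: a rim 37 mm across and 2 mm thick below, above it a body about 29 mm across to grip. Origin at the centre of the rim's underside, z along its axis. It may be absent (None), otherwise it starts standing on its rim in the tub; in the drawer it may stand or lie.
- pod_green: green coffee capsule, loose, 20 g, 29 mm high: a rim 37 mm across and 2 mm thick below, above it a body about 29 mm across to grip. Origin at the centre of the rim's underside, z along its axis. It may be absent (None), otherwise it starts standing on its rim in the tub; in the drawer it may stand or lie.
- pod_gold: gold coffee capsule, loose, 20 g, 29 mm high: a rim 37 mm across and 2 mm thick below, above it a body about 29 mm across to grip. Origin at the centre of the rim's underside, z along its axis. It may be absent (None), otherwise it starts standing on its rim in the tub; in the drawer it may stand or lie.
- mug: blue-spotted white mug, a bystander: leave it; origin at the centre of its underside.
- honey: honey jar, a bystander: leave it; origin at the centre of its underside.
- spice: small spice jar with red cap, a bystander: leave it; origin at the centre of its underside.
- teaspoon: steel teaspoon 130 mm long, a bystander: leave it; origin at the centre of its underside.

How it is judged:
By the outcome, as a careful person would: the job done as asked, in the order asked, and still so for the second after the job is handed in, with the robot touching nothing.
Of pod_red, pod_blue, pod_green, pod_gold only 3 to 4 are there at a start; the rules pass over those that are not, and their reading is None.
At some moment in a run one of pod_red, pod_blue, pod_green, pod_gold may be knocked a few centimetres aside while the robot is not near it.
Once in a run the grip may slacken for a moment while it holds something.
It also fails if it takes over 200 s, if anything falls off the work surface, if the arm or the gripper's body presses on something with over 40 N, if the wrist force passes 120 N, or if a joint passes its speed limit or range.

### The arm

A 6-joint arm with a two-finger parallel gripper is mounted at the origin on a cart in front of the work surface, level with it; the furniture and walls round the work are solid. World frame = base frame: x ahead of the robot, y to its left, z up, the work surface at z = 0. Lengths are in m, angles in degrees, forces in N, time in s.
With the tool pointing down it reaches from about 0.3 to 0.75 m from the base axis. Payload 8.5 kg.
Tool frame: the origin (TCP) lies between the finger pads; the fingertips stand 19 mm ahead of it and the grasp point (between the pads) is the TCP; z points along the fingers, y is the line along which they close (so a half turn about z gives the same grasp; the last joint's range is limited). The gripper opens to 85 mm and grips with 20 to 120 N. Pads are 22 mm wide; open, the fingers measure 114 mm over their backs; the gripper's body (76 mm by 85 mm) begins 54 mm behind the grasp point. The pads swing forward as they close: fully open they stand 13 mm farther back than shut.
Start: joints at [-77.252, 21.807, 74.336, -0, 83.858, -12.336], TCP at [0.233, -0.498, 0.25] pointing down, gripper open.
Joint ranges: [-178.18, 178.18], [-50.72, 133.34], [12.68, 142.11], [-81.47, 261.47], [9.98, 163.14], [-165.26, 165.26]. Speed limits (degrees/s): [136.94, 136.94, 180, 180, 180, 180].

### API

Orientations are given as a 3x3 rotation matrix whose columns are the frame's x, y, z axes.
In Python, from rig import env, optics gives the robot as it stands.
- The arm moves only by the tool arm_command, never from a script. Its argument "commands" is one flat list of numbers, 7 for each row, row after row: the closure, from -1 (fully open) to 1 (shut), so that 0 is half open, then the shift along the tool's x, y, z as a fraction of full scale, then the turn, a rotation vector about the tool's x, y, z as a fraction of full scale. A call has 1 to 12 rows; each row is the pose to reach, as a shift and turn from the pose commanded when the call began, along the tool's axes at that moment; what a row does not reach only later rows make up. Full scale, the value 1, is 500 mm for a shift and 120 degrees for a turn. A row lasts 1/12 s, in which the tool goes at most 41.7 mm and 7.16 degrees, less where a joint would pass 70% of its speed; a pose out of reach is approached as far as the arm can. A call with a number of a shift or a turn outside -1 to 1 is refused whole. A call with a gripper value outside its range is refused whole. The fingers move at their own pace and stop on an object; "newtons" is the grip in N (left out, the last holds). Time passes only in rows, so rows that repeat a pose let the fingers close. It gives the time, the measured TCP pose, the force, the opening and the grip force at its end, in the units of the state.
- env.observe(): the state, without advancing time (a new reading comes with each control period).
- optics.get_image(name): name is "scene" or "top"; returns a dict with "image" (480x640x3 uint8, red, green, blue), "intrinsics" (3x3 intrinsics, pixels), "origin" and "orientation" of the camera in the world. Camera axes: x right, y down, z forward; pixel columns grow to the right and rows downward; lengths in m; the calibration is good to about 2 mm. A picture is of the moment at which its call begins. There is no depth.
- env.close_job(): hands the job in; it is judged then, once.
The state is a dict: "time_s": time; "q": joint angles; "qvel": joint speeds; "joint_efforts": joint torques, N m; "position": TCP position; "tool_rot": TCP orientation; "ft_force": force on the tool from outside, world axes, zero at the start; "wrist_torque": the same for the moment, N m; "grip_width": finger opening in m; "gripper_force": force on a finger pad.
Only numpy, scipy, OpenCV 4.12 (cv2) and the standard library are available. Lean on these libraries where they do the work, as an engineer would, in place of code of your own. Each camera call takes 0.05 s, during which the arm holds its last target. There are 200 camera calls.

## Working session

There is one attempt and no reset: what is moved stays moved. The work goes in short steps, Python scripts to look and compute and a tool call to move; the robot and the scene stay as the last step left them, time stands still between calls to the robot, and variables do not carry over. Pictures are saved under pics/ and viewed, at most 14 in all, crops included, and the job is handed in when it is done.

Besides the shell and the picture viewer there is one more tool, called after "Emit:" as a command line: name --argument value ..., lists and objects as JSON in quotes. arm_command: Moves the arm, as the interface text tells. Shift numbers are shares of 500 mm and turn numbers shares of 120 degrees, none past 1 either way. Its arguments: {"type":"object","properties":{"commands":{"type":"array","items":{"type":"number"}},"newtons":{"type":"number"}},"required":["commands"]}

```bash
ls; mkdir -p pics
python3 - <<'E'
from rig import env, optics
import cv2,numpy as np
for n in("scene","top"):
    d=optics.get_image(n);cv2.imwrite(f"pics/{n}0.png",d["image"][:,:,::-1]);print(n,d["intrinsics"],d["origin"],d["orientation"])
print(env.observe())
E
```

```text
pics
scene [[509.61881008   0.         323.76284497]
 [  0.         509.61881008 221.8213461 ]
 [  0.           0.           1.        ]] [-0.59872672  0.61547853  1.00360102] [[-0.48225654 -0.47109879  0.73857604]
 [-0.87566345  0.28362047 -0.3908618 ]
 [-0.02534076 -0.8352397  -0.54930182]]
top [[451.23863804   0.         313.62553203]
 [  0.         451.23863804 246.18018454]
 [  0.           0.           1.        ]] [ 5.10703559e-01 -1.24816609e-03  1.48277461e+00] [[ 0.01304282 -0.99792928  0.06298435]
 [-0.9996526  -0.0144563  -0.02203837]
 [ 0.02290325 -0.06267503 -0.99777116]]
{'time_s': 0.1, 'q': array([-7.72514234e+01,  2.18360017e+01,  7.43787353e+01, -6.64041774e-04,
        8.38562935e+01, -1.23347219e+01]), 'qvel': array([-0.0109258 , -0.09825803, -0.21766814,  0.03878898, -0.00546367,
       -0.01184084]), 'joint_efforts': array([ 6.21404135e-03, -4.49218118e+01, -2.31656063e+01, -6.06480148e-05,
        3.64629464e-03,  2.42121979e-05]), 'position': array([ 0.23311708, -0.49789905,  0.24979393]), 'tool_rot': array([[ 9.05691921e-01,  4.23936391e-01, -2.84810729e-04],
       [ 4.23936411e-01, -9.05691152e-01,  1.20660942e-03],
       [ 2.53575087e-04, -1.21355804e-03, -9.99999231e-01]]), 'ft_force': array([0.0873736 , 0.01933265, 1.03247174]), 'wrist_torque': array([0.03001704, 0.04753686, 0.00027365]), 'gripper_force': 0.0, 'grip_width': 0.08506140512552103}
```

View pics/top0.png

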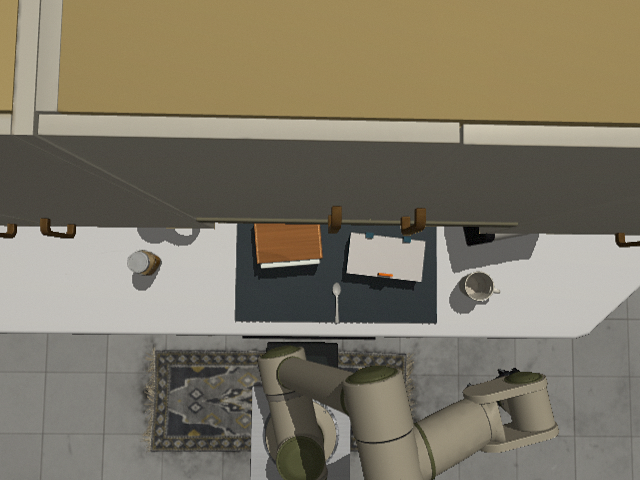

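View pics/scene0.png

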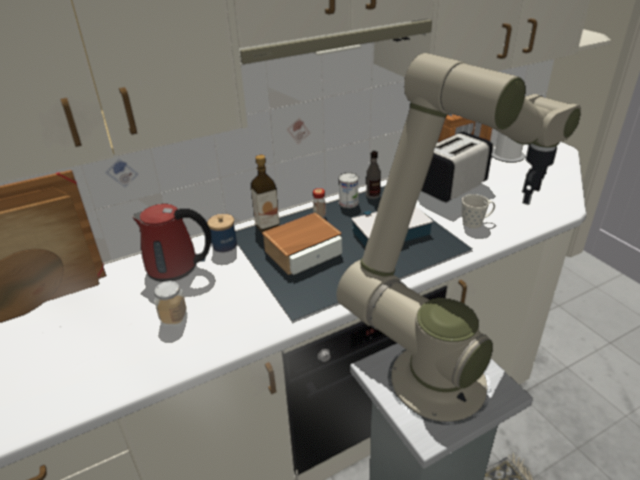

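The top view shows the box at about (287,245), the lid at (386,258) with its tab at (385,275), the spoon at (337,300), the mug at (478,287) and honey at (143,262).

```bash
cat > h.py <<'E'
from rig import env, optics
import cv2,numpy as np
np.set_printoptions(precision=4,suppress=True)
def ray(d,uv,z):
    uv=np.atleast_2d(uv).astype(float);K=d["intrinsics"];R=np.array(d["orientation"]);o=np.array(d["origin"])
    r=(R@np.linalg.inv(K)@np.c_[uv,np.ones(len(uv))].T).T
    return o+r*((z-o[2])/r[:,2])[:,None]
def rect(d,mask,z):
    c=max(cv2.findContours(mask.astype(np.uint8),cv2.RETR_EXTERNAL,cv2.CHAIN_APPROX_NONE)[0],key=cv2.contourArea)[:,0]
    p=ray(d,c,z)[:,:2]; r=cv2.minAreaRect((p*1000).astype(np.float32)); return r,cv2.boxPoints(r)
E
python3 - <<'E'
from h import *
d=optics.get_image("top");im=d["image"];h=cv2.cvtColor(im,cv2.COLOR_RGB2HSV)
H,S,V=[h[...,i].astype(int) for i in range(3)]
roi=np.zeros(H.shape,bool);roi[222:322,238:436]=1
wood=roi&(H<20)&(S>100)&(V>60);  white=roi&(S<60)&(V>140)
L=np.zeros_like(roi);L[225:290,342:430]=1
B=np.zeros_like(roi);B[222:275,245:330]=1
o=roi&L&(H<15)&(S>150)&(V>100)
print("lid",rect(d,white&L,.057));print("wood",rect(d,wood&B,.078));print("front",rect(d,white&B,.071))
ys,xs=np.nonzero(o);print("tab",xs.mean(),ys.mean(),len(xs),ray(d,[xs.mean(),ys.mean()],.08))
S2=np.zeros_like(roi);S2[278:322,325:345]=1
print("spoon",rect(d,(V>100)&S2,.006))
c=im[215:330,230:440];cv2.imwrite("pics/c.png",cv2.resize(c,(800,438),interpolation=cv2.INTER_CUBIC)[:,:,::-1])
E
```

```text
lid (((570.2392578125, -261.7732849121094), (238.45228576660156, 128.3927764892578), 84.06375885009766), array([[ 494.0565, -373.7208],
       [ 621.7609, -386.9994],
       [ 646.422 , -149.8258],
       [ 518.7177, -136.5472]], dtype=float32))
wood (((616.11328125, 48.142486572265625), (125.44729614257812, 205.71017456054688), 5.33119010925293), array([[544.1044, 144.7248],
       [563.2175, -60.0955],
       [688.1221, -48.4398],
       [669.0091, 156.3805]], dtype=float32))
front (((545.9730834960938, 40.781150817871094), (14.288050651550293, 181.91102600097656), 5.540126323699951), array([[530.0813, 130.6221],
       [547.6436, -50.4392],
       [561.8649, -49.0598],
       [544.3026, 132.0015]], dtype=float32))
tab 385.23333333333335 274.3666666666667 30 [[ 0.5145 -0.2565  0.08  ]]
spoon (((422.9363098144531, -110.81327819824219), (123.11663818359375, 22.88297462463379), 0.5931065678596497), array([[ 361.2628, -100.0096],
       [ 361.4997, -122.8914],
       [ 484.6098, -121.6169],
       [ 484.3729,  -98.7352]], dtype=float32))
```

View pics/c.png

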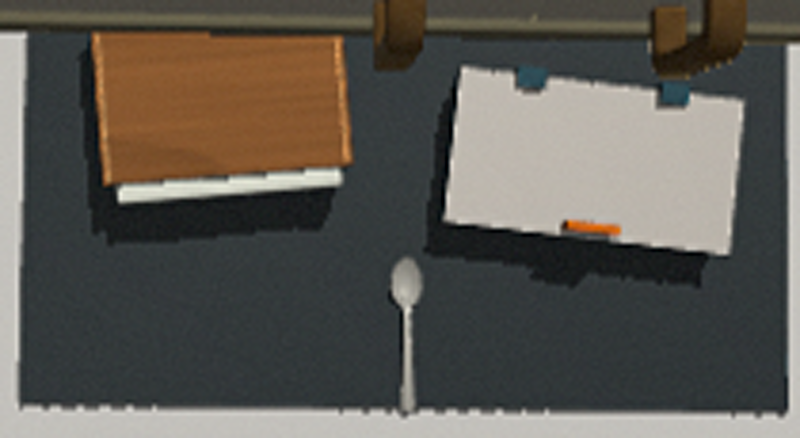

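The crop shows the lid with its two catches at the back (530,77), (673,93), the tab at (590,227), the drawer front at (230,185) and the spoon at (407,330). The measured sizes agree (lid 238x128, box 206 wide), and the tab found by colour matches the lid geometry to 1 mm.

```bash
cat >> h.py <<'E'
from scipy.spatial.transform import Rotation as Ro
def Rd(a,tip=0,ax=None):
    a=np.radians(a);y=np.array([np.cos(a),np.sin(a),0]);z=np.array([0,0,-1.])
    R=np.c_[np.cross(y,z),y,z]
    return R if not tip else Ro.from_rotvec(np.radians(tip)*np.array(ax)).as_matrix()@R
def show(*tg):
    s=env.observe();p,R=s["position"],s["tool_rot"]
    print("t",s["time_s"],"p",p,"F",s["ft_force"],"w",s["grip_width"],"g",s["gripper_force"])
    for pos,Rt in tg:
        print(np.round(np.r_[R.T@(np.array(pos)-p)/.5,Ro.from_matrix(R.T@Rt).as_rotvec(degrees=True)/120],3).tolist())
E
python3 -c "
from h import *
show(([.5135,-.256,.25],Rd(-5.9)),([.5135,-.256,.13],Rd(-5.9)))"
```

```text
t 0.15 p [ 0.2331 -0.4979  0.2499] F [-0.2885  0.1358  0.5756] w 0.08540095778402504 g 0.0
[0.713, -0.201, 0.0, -0.0, -0.0, -0.492]
[0.713, -0.2, 0.24, -0.0, -0.0, -0.492]
```

Emit:
arm_command --commands '[-1,0.713,-0.201,0,0,0,-0.492,-1,0.713,-0.201,0,0,0,-0.492,-1,0.713,-0.201,0,0,0,-0.492,-1,0.713,-0.201,0,0,0,-0.492,-1,0.713,-0.201,0,0,0,-0.492,-1,0.713,-0.201,0,0,0,-0.492,-1,0.713,-0.201,0,0,0,-0.492,-1,0.713,-0.201,0,0,0,-0.492,-1,0.713,-0.201,0,0,0,-0.492,-1,0.713,-0.201,0,0,0,-0.492,-1,0.713,-0.201,0.0,0,0,-0.492,-1,0.713,-0.201,0.0,0,0,-0.492]' --newtons 60

```text
time_s: 1.15
position: [0.5132, -0.2561, 0.25]
tool_rot: [[0.103, 0.995, -0.001], [0.995, -0.103, 0.0], [0.0, -0.001, -1.0]]
ft_force: [0.3, 0.5, 0.9]
grip_width: 0.0856
gripper_force: 0.0
```

```bash
python3 -c "
from h import *
show(([.5135,-.256,.13],Rd(-5.9)),([.5135,-.256,.08],Rd(-5.9)))"
```

```text
t 1.15 p [ 0.5132 -0.2561  0.25  ] F [0.3299 0.4709 0.9474] w 0.08564583085699617 g 0.0
[0.0, 0.001, 0.24, -0.0, -0.0, 0.0]
[0.0, 0.001, 0.34, -0.0, -0.0, 0.0]
```

Emit:
arm_command --commands '[-0.2,0,0,0.08,0,0,0,-0.2,0,0,0.16,0,0,0,-0.2,0,0,0.24,0,0,0,-0.2,0,0,0.3,0,0,0,-0.2,0,0,0.34,0,0,0,-0.2,0,0,0.34,0,0,0,1,0,0,0.34,0,0,0,1,0,0,0.34,0,0,0,1,0,0,0.34,0,0,0,1,0,0,0.34,0,0,0,1,0,0,0.34,0,0,0,1,0,0,0.34,0,0,0]' --newtons 60

```text
time_s: 2.15
position: [0.514, -0.2567, 0.0822]
tool_rot: [[0.102, 0.995, 0.003], [0.995, -0.102, -0.003], [-0.002, 0.003, -1.0]]
ft_force: [-1.8, -1.3, 6.6]
grip_width: 0.0069
gripper_force: 60.3
```

```bash
cat > tip.py <<'E'
from h import *
s=env.observe();p=s["position"];a=-5.9;c=np.radians(a)
X=np.array([np.cos(c),np.sin(c),0]);Y=np.array([-np.sin(c),np.cos(c),0]);Z=np.array([0,0,1.])
piv=np.array([.5702,-.2618,.053])+.063*X; piv=p+X*(piv-p).dot(X)+Z*(.053-p[2])
out=[]
for th,dx,dz in [(4,0,0),(8,0,0),(11,0,0),(11,-.02,0.002),(11,-.045,.006),(11,-.05,.05),(0,-.06,.12)]:
    M=Ro.from_rotvec(np.radians(th)*Y).as_matrix()
    out.append((piv+M@(p-piv)+dx*X+dz*Z,M@Rd(a)))
show(*out); print(out[2][0]-p)
E
python3 tip.py
```

```text
t 2.15 p [ 0.514  -0.2567  0.0822] F [-1.7553 -1.2598  6.6454] w 0.006870687368572065 g 60.342087149620056
[-0.0, 0.005, -0.017, 0.035, 0.001, 0.0]
[-0.0, 0.011, -0.033, 0.068, 0.001, 0.0]
[-0.0, 0.016, -0.044, 0.093, 0.001, 0.0]
[-0.0, -0.024, -0.049, 0.093, 0.001, 0.0]
[-0.0, -0.074, -0.057, 0.093, 0.001, 0.0]
[-0.0, -0.084, -0.145, 0.093, 0.001, 0.0]
[-0.0, -0.119, -0.24, 0.001, 0.001, 0.0]
[ 0.0077 -0.0008  0.0223]
```

Emit:
arm_command --commands '[1,0,0.003,-0.008,0.017,0,0,1,0,0.005,-0.017,0.035,0,0,1,0,0.008,-0.025,0.05,0,0,1,0,0.011,-0.033,0.068,0,0,1,0,0.016,-0.044,0.093,0,0,1,0,0.016,-0.044,0.093,0,0,1,0,0.004,-0.045,0.093,0,0,1,0,-0.01,-0.047,0.093,0,0,1,0,-0.024,-0.049,0.093,0,0,1,0,-0.05,-0.053,0.093,0,0,1,0,-0.074,-0.057,0.093,0,0,1,0,-0.074,-0.057,0.093,0,0]' --newtons 90

```text
time_s: 3.15
position: [0.4737, -0.2514, 0.1088]
tool_rot: [[0.103, 0.975, -0.195], [0.995, -0.101, 0.022], [0.001, -0.196, -0.981]]
ft_force: [1.4, 0.0, -0.3]
grip_width: 0.0064
gripper_force: 88.0
```

```bash
python3 -c "
from h import *
d=optics.get_image('top');cv2.imwrite('pics/t1.png',cv2.resize(d['image'][215:335,230:440],(800,457))[:,:,::-1])
show(([.455,-.25,.25],Rd(-5.9)),([.43,.32,.25],Rd(0)))"
```

```text
t 3.2 p [ 0.4749 -0.2518  0.1088] F [ 0.8252 -0.0106 -1.8754] w 0.006469820390123098 g 88.00732254981995
[-0.0, -0.094, -0.269, -0.094, -0.0, -0.0]
[1.128, -0.259, -0.235, -0.094, -0.005, -0.049]
```

View pics/t1.png

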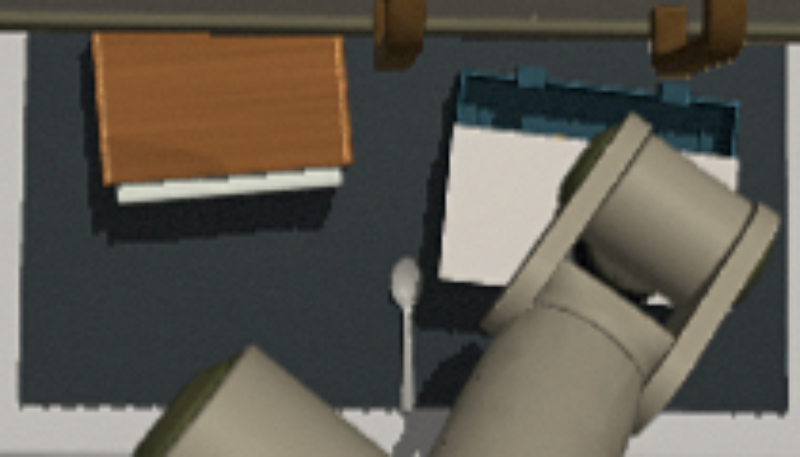

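The lid has come out from under the catches, with the tub's back now showing at (600,110). Next I lift it and level it.

Emit:
arm_command --commands '[1,0,-0.03,-0.06,0,0,0,1,0,-0.05,-0.12,-0.03,0,0,1,0,-0.07,-0.19,-0.06,0,0,1,0,-0.094,-0.269,-0.094,0,0,1,0,-0.094,-0.269,-0.094,0,0,1,0,-0.094,-0.269,-0.094,0,0]'

```text
time_s: 3.7
position: [0.4564, -0.2504, 0.2518]
tool_rot: [[0.103, 0.995, 0.005], [0.995, -0.103, -0.003], [-0.002, 0.005, -1.0]]
ft_force: [-0.2, -0.3, -2.0]
grip_width: 0.0072
gripper_force: 60.6
```

```bash
python3 -c "
from h import *
show(([.42,-.02,.25],Rd(0)),([.42,.32,.25],Rd(0)))"
```

```text
t 3.7 p [ 0.4564 -0.2504  0.2518] F [-0.1737 -0.2555 -1.9556] w 0.007176886360553135 g 60.60338616371155
[0.451, -0.12, 0.002, 0.003, 0.001, -0.049]
[1.127, -0.19, -0.0, 0.003, 0.001, -0.049]
```

Emit:
arm_command --commands '[1,0,0,0,0,0,0,1,0,0,0,0,0,0,1,0,0,0,0,0,0]' --newtons 90

```text
time_s: 3.95
position: [0.4566, -0.2499, 0.2482]
tool_rot: [[0.102, 0.995, -0.001], [0.995, -0.102, 0.002], [0.002, -0.001, -1.0]]
ft_force: [-0.3, 0.5, -2.4]
grip_width: 0.0062
gripper_force: 91.2
```

Emit:
arm_command --commands '[1,0.06,-0.02,0,0,0,-0.008,1,0.12,-0.04,0,0,0,-0.016,1,0.18,-0.06,0,0,0,-0.024,1,0.24,-0.08,0,0,0,-0.032,1,0.3,-0.09,0,0,0,-0.04,1,0.36,-0.1,0,0,0,-0.049,1,0.42,-0.11,0,0,0,-0.049,1,0.45,-0.12,0,0,0,-0.049]'

```text
time_s: 4.62
position: [0.4195, -0.0175, 0.2489]
tool_rot: [[-0.002, 1.0, -0.0], [1.0, 0.002, 0.001], [0.001, -0.0, -1.0]]
ft_force: [0.3, -0.1, -1.1]
grip_width: 0.006
gripper_force: 91.5
```

```bash
python3 -c "
from h import *
show(([.42,.32,.25],Rd(0)),([.42,.32,.045],Rd(0)))"
```

```text
t 4.6167 p [ 0.4195 -0.0175  0.2489] F [ 0.2647 -0.118  -1.0563] w 0.006003909608555917 g 91.5490472316742
[0.675, 0.002, -0.001, -0.0, -0.001, 0.001]
[0.674, 0.002, 0.409, -0.0, -0.001, 0.001]
```

Emit:
arm_command --commands '[1,0.07,0,0,0,0,0,1,0.14,0,0,0,0,0,1,0.21,0,0,0,0,0,1,0.28,0,0,0,0,0,1,0.35,0,0,0,0,0,1,0.42,0,0,0,0,0,1,0.49,0,0,0,0,0,1,0.56,0,0,0,0,0,1,0.62,0,0,0,0,0,1,0.675,0,0,0,0,0,1,0.675,0,0,0,0,0]'

```text
time_s: 5.53
position: [0.4193, 0.3213, 0.2481]
tool_rot: [[-0.004, 1.0, -0.0], [1.0, 0.004, 0.0], [0.0, -0.0, -1.0]]
ft_force: [-1.3, -0.6, -1.7]
grip_width: 0.0062
gripper_force: 91.6
```

Emit:
arm_command --commands '[1,0,0,0.05,0,0,0,1,0,0,0.1,0,0,0,1,0,0,0.15,0,0,0,1,0,0,0.2,0,0,0,1,0,0,0.25,0,0,0,1,0,0,0.28,0,0,0,1,0,0,0.28,0,0,0]'

```text
time_s: 6.12
position: [0.4187, 0.3164, 0.1059]
tool_rot: [[-0.0, 1.0, -0.005], [1.0, -0.0, -0.004], [-0.004, -0.005, -1.0]]
ft_force: [-0.1, -0.4, -1.1]
grip_width: 0.0061
gripper_force: 91.4
```

```bash
python3 -c "
from h import *
d=optics.get_image('scene');cv2.imwrite('pics/s1.png',cv2.resize(d['image'][200:400,60:340],(798,570))[:,:,::-1])
show(([.42,.32,.05],Rd(0)))"
```

```text
t 6.1667 p [0.4196 0.3168 0.1079] F [ 0.7551 -0.0467 -0.3175] w 0.00586668609191126 g 91.38737440109253
[0.007, 0.001, 0.116, -0.001, 0.001, 0.0]
```

View pics/s1.png

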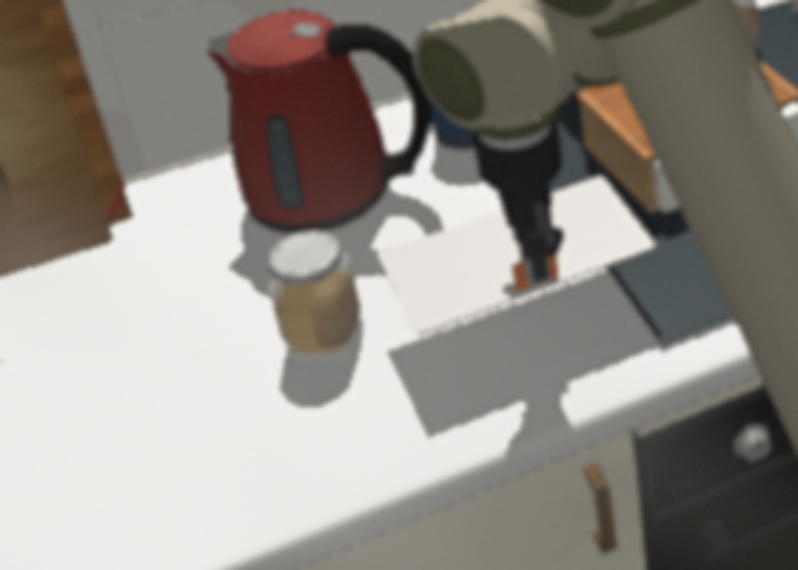

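The lid is held level over the worktop, clear of the honey jar at (315,300) and the kettle. I'll lower it.

Emit:
arm_command --commands '[1,0.02,0,0.04,0,0,0,1,0.02,0,0.08,0,0,0,1,0.02,0,0.11,0,0,0,1,0.02,0,0.125,0,0,0,1,0.02,0,0.135,0,0,0,1,0.02,0,0.135,0,0,0]' --newtons 40

```text
time_s: 6.67
position: [0.4206, 0.3273, 0.0422]
tool_rot: [[-0.0, 1.0, 0.002], [1.0, 0.0, -0.0], [-0.0, 0.002, -1.0]]
ft_force: [-0.0, 0.8, -0.4]
grip_width: 0.0062
gripper_force: 91.5
```

Emit:
arm_command --commands '[1,0,0,0.004,0,0,0,1,0,0,0.008,0,0,0,1,0,0,0.012,0,0,0,1,0,0,0.012,0,0,0]' --newtons 20

```text
time_s: 7.0
position: [0.4209, 0.3276, 0.0368]
tool_rot: [[-0.0, 1.0, 0.004], [1.0, 0.0, 0.0], [0.0, 0.004, -1.0]]
ft_force: [1.1, 1.3, 5.1]
grip_width: 0.0062
gripper_force: 92.4
```

Contact. Release and rise.

Emit:
arm_command --commands '[0.6,0,0,0,0,0,0,0.4,0,0,0,0,0,0,0.3,0,0,0,0,0,0,0.2,0,0,0,0,0,0,0.2,0,0,-0.04,0,0,0,0.2,0,0,-0.1,0,0,0,0.2,0,0,-0.18,0,0,0,0.2,0,0,-0.26,0,0,0,0.2,0,0,-0.34,0,0,0,0.2,0,0,-0.34,0,0,0]'

```text
time_s: 7.83
position: [0.4222, 0.3285, 0.2137]
tool_rot: [[-0.0, 1.0, 0.014], [1.0, 0.0, 0.006], [0.006, 0.014, -1.0]]
ft_force: [0.6, 0.2, 0.4]
grip_width: 0.034
gripper_force: 0.0
```

```bash
python3 -c "
from h import *
d=optics.get_image('top');cv2.imwrite('pics/t2.png',cv2.resize(d['image'][215:335,120:440],(800,300))[:,:,::-1])
# drawer push: face (.5386,.041), push direction box x
u=np.array([.9956,.094,0]);f=np.array([.5386,.041,0])
show((np.r_[(f-.10*u)[:2],.20],Rd(95.4)),(np.r_[(f-.10*u)[:2],.20],Rd(-84.6)))"
```

```text
t 7.8833 p [0.4212 0.328  0.2099] F [-0.7079 -0.2081 -1.1898] w 0.0338775088087128 g 0.0
[-0.593, 0.035, 0.018, 0.005, 0.003, -0.795]
[-0.593, 0.035, 0.018, 0.003, -0.005, 0.705]
```

View pics/t2.png

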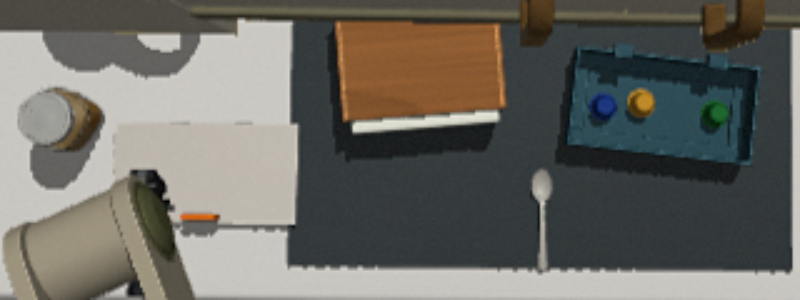

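The lid lies flat with its tab up at (199,216). The tub holds three capsules: blue (603,105), gold (641,101) and green (715,113), with no red. Next, the drawer push.

```bash
python3 -c "
from h import *
u=np.array([.9956,.094,0]);f=np.array([.5386,.041,0])
show((np.r_[(f-.05*u)[:2],.21],Rd(5.4)))"
```

```text
t 7.8833 p [0.4212 0.328  0.2099] F [-0.7079 -0.2081 -1.1898] w 0.0338775088087128 g 0.0
[-0.583, 0.135, -0.001, 0.005, -0.001, -0.045]
```

Emit:
arm_command --commands '[1,-0.08,0.02,0,0.003,0,-0.01,1,-0.16,0.04,0,0.005,0,-0.02,1,-0.24,0.06,0,0.005,0,-0.03,1,-0.32,0.08,0,0.005,0,-0.045,1,-0.4,0.1,0,0.005,0,-0.045,1,-0.48,0.12,0,0.005,0,-0.045,1,-0.55,0.13,0,0.005,0,-0.045,1,-0.583,0.135,0,0.005,0,-0.045,1,-0.583,0.135,0,0.005,0,-0.045]'

```text
time_s: 8.63
position: [0.4877, 0.0327, 0.205]
tool_rot: [[-0.09, 0.996, -0.011], [0.996, 0.09, -0.001], [0.0, -0.011, -1.0]]
ft_force: [0.1, 0.2, -0.7]
grip_width: -0.0002
gripper_force: 0.0
```

Emit:
arm_command --commands '[1,0,0,0.08,0,0,0,1,0,0,0.16,0,0,0,1,0,0,0.24,0,0,0,1,0,0,0.3,0,0,0,1,0,0,0.3,0,0,0,1,0,0.03,0.3,0,0,0,1,0,0.05,0.3,0,0,0,1,0,0.06,0.3,0,0,0,1,0,0.06,0.3,0,0,0]'

```text
time_s: 9.38
position: [0.5171, 0.039, 0.0571]
tool_rot: [[-0.095, 0.995, -0.007], [0.995, 0.095, -0.001], [-0.0, -0.007, -1.0]]
ft_force: [-0.7, -0.7, 0.3]
grip_width: 0.0005
gripper_force: 0.0
```

```bash
python3 -c "
from h import *
s=env.observe();u=np.array([.9956,.094,0]);f=np.array([.5386,.041,0]);print(u.dot(f-s['position'])-.0145, s['ft_force'].dot(u));show(([.5386,.041,.06],Rd(5.4)))"
```

```text
0.007043317419032755 -0.7114759366596335
t 9.3833 p [0.5171 0.039  0.0571] F [-0.6515 -0.6682  0.2747] w 0.0005003656984452724 g 0.0
[-0.0, 0.043, -0.006, -0.003, 0.0, 0.0]
```

Emit:
arm_command --commands '[1,0,0.006,0,0,0,0,1,0,0.012,0,0,0,0,1,0,0.018,0,0,0,0,1,0,0.022,0,0,0,0,1,0,0.024,0,0,0,0,1,0,0.024,0,0,0,0]'

```text
time_s: 9.88
position: [0.5278, 0.0398, 0.0561]
tool_rot: [[-0.094, 0.996, -0.009], [0.996, 0.094, -0.001], [0.0, -0.009, -1.0]]
ft_force: [-3.8, -0.3, 3.0]
grip_width: 0.0004
gripper_force: 1.9
```

Emit:
arm_command --commands '[1,0,0.002,0,0,0,0,1,0,0.004,0,0,0,0,1,0,0.006,0,0,0,0,1,0,0.008,0,0,0,0,1,0,0.008,0,0,0,0]'

```text
time_s: 10.3
position: [0.532, 0.0401, 0.056]
tool_rot: [[-0.094, 0.996, -0.009], [0.996, 0.094, -0.001], [0.0, -0.009, -1.0]]
ft_force: [-4.1, 0.5, 3.7]
grip_width: 0.0003
gripper_force: 2.1
```

Emit:
arm_command --commands '[1,0,0.002,0,0,0,0,1,0,0.004,0,0,0,0,1,0,0.006,0,0,0,0,1,0,0.006,0,0,0,0]'

```text
time_s: 10.63
position: [0.5339, 0.0403, 0.056]
tool_rot: [[-0.094, 0.995, -0.012], [0.996, 0.094, -0.001], [0.0, -0.012, -1.0]]
ft_force: [-9.9, -0.5, 8.1]
grip_width: -0.0002
gripper_force: 5.3
```

Emit:
arm_command --commands '[1,0,0.003,0,0,0,0,1,0,0.003,0,0,0,0]'

```text
time_s: 10.8
position: [0.534, 0.0404, 0.0559]
tool_rot: [[-0.095, 0.995, -0.015], [0.996, 0.095, -0.001], [0.0, -0.015, -1.0]]
ft_force: [-16.7, -3.4, 12.4]
grip_width: -0.0001
gripper_force: 9.1
```

Emit:
arm_command --commands '[1,0,-0.06,0,0,0,0,1,0,-0.12,0,0,0,0,1,0,-0.18,0,0,0,0,1,0,-0.24,0,0,0,0,1,0,-0.28,-0.05,0,0,0,1,0,-0.28,-0.12,0,0,0,1,0,-0.28,-0.2,0,0,0,1,0,-0.28,-0.28,0,0,0,1,0,-0.28,-0.32,0,0,0,1,0,-0.28,-0.32,0,0,0]'

```text
time_s: 11.63
position: [0.4009, 0.0269, 0.2214]
tool_rot: [[-0.094, 0.996, 0.002], [0.996, 0.094, -0.003], [-0.003, 0.002, -1.0]]
ft_force: [0.6, -0.9, -0.2]
grip_width: 0.0004
gripper_force: 0.0
```

```bash
cat > pods.py <<'E'
from h import *
def pods(d):
    h=cv2.cvtColor(d["image"],cv2.COLOR_RGB2HSV);H,S,V=[h[...,i].astype(int) for i in range(3)]
    roi=np.zeros(H.shape,bool);roi[232:285,340:428]=1
    r={}
    for n,(a,b) in dict(blue=(110,130),gold=(14,30),green=(45,80)).items():
        m=roi&(H>=a)&(H<=b)&(S>120)&(V>50)
        c=cv2.findContours(m.astype(np.uint8),cv2.RETR_EXTERNAL,cv2.CHAIN_APPROX_NONE)[0]
        if c:
            c=max(c,key=cv2.contourArea);q=c[:,0].mean(0);r[n]=(q,cv2.contourArea(c),ray(d,q,.025)[0])
    return r
if __name__=="__main__":
    d=optics.get_image("top");print(pods(d))
    h=cv2.cvtColor(d["image"],cv2.COLOR_RGB2HSV);roi=np.zeros(h.shape[:2],bool);roi[245:310,245:335]=1
    r=rect(d,roi&(h[...,1]<60)&(h[...,2]>140),.071);print(r)
    cv2.imwrite('pics/t3.png',cv2.resize(d['image'][220:320,240:440],(800,400),interpolation=cv2.INTER_CUBIC)[:,:,::-1])
    show(([.45,-.1,.25],Rd(0)))
E
python3 pods.py
```

```text
{'blue': (array([360.5806, 256.3871]), 50.5, array([ 0.5718, -0.1861,  0.025 ])), 'gold': (array([379.4667, 249.9333]), 83.0, array([ 0.5936, -0.2474,  0.025 ])), 'green': (array([405.1944, 259.    ]), 51.0, array([ 0.5653, -0.3314,  0.025 ]))}
(((449.0038146972656, 32.79399490356445), (20.627212524414062, 182.06857299804688), 6.369278907775879), array([[428.6549, 122.1222],
       [448.8529, -58.8225],
       [469.3528, -56.5342],
       [449.1548, 124.4105]], dtype=float32))
t 11.6833 p [0.3999 0.0271 0.219 ] F [ 0.3648 -0.5045 -0.4197] w 8.069396709967372e-05 g 0.0
[-0.263, 0.076, -0.062, -0.001, 0.001, 0.045]
```

View pics/t3.png

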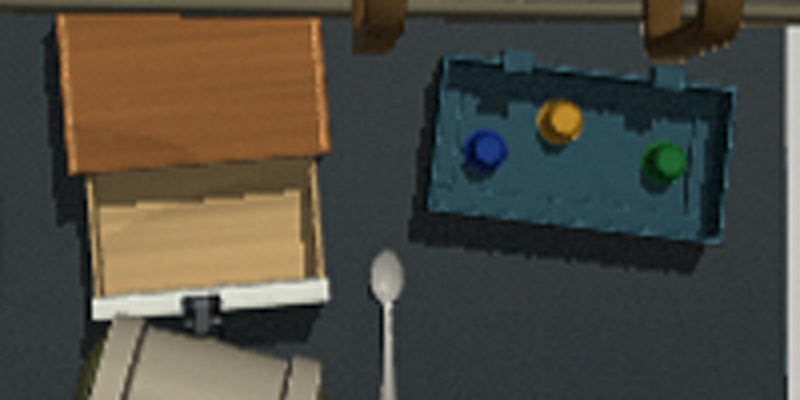

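The drawer is open, its front at x≈0.439 as expected, and the gold capsule has been knocked to (560,122). Picking order: blue, gold, green.

```bash
python3 -c "
from h import *
show(([.500,-.10,.20],Rd(-5.9)),([.572,-.186,.10],Rd(-5.9)),([.572,-.186,.031],Rd(-5.9)))"
```

```text
t 11.6833 p [0.3999 0.0271 0.219 ] F [ 0.3648 -0.5045 -0.4197] w 8.069396709967372e-05 g 0.0
[-0.272, 0.175, 0.038, -0.001, 0.001, 0.094]
[-0.456, 0.303, 0.238, -0.001, 0.001, 0.094]
[-0.456, 0.303, 0.376, -0.001, 0.001, 0.094]
```

Emit:
arm_command --commands '[-0.4,-0.07,0.045,0.01,0,0,0.02,-0.4,-0.14,0.09,0.02,0,0,0.05,-0.4,-0.21,0.135,0.03,0,0,0.08,-0.4,-0.28,0.18,0.04,0,0,0.094,-0.4,-0.34,0.22,0.08,0,0,0.094,-0.4,-0.4,0.26,0.13,0,0,0.094,-0.4,-0.456,0.303,0.17,0,0,0.094,-0.4,-0.456,0.303,0.22,0,0,0.094,-0.4,-0.456,0.303,0.26,0,0,0.094,-0.4,-0.456,0.303,0.26,0,0,0.094]' --newtons 25

```text
time_s: 12.52
position: [0.5678, -0.1848, 0.0799]
tool_rot: [[0.103, 0.995, -0.017], [0.995, -0.103, 0.004], [0.002, -0.017, -1.0]]
ft_force: [-0.3, 0.1, -0.9]
grip_width: 0.06
gripper_force: 0.0
```

```bash
python3 -c "
from h import *
show(([.572,-.186,.031],Rd(-5.9)))"
```

```text
t 12.5167 p [ 0.5678 -0.1848  0.0799] F [-0.3406  0.109  -0.8708] w 0.05999194341440458 g 0.0
[-0.002, 0.01, 0.098, -0.008, -0.001, -0.0]
```

Emit:
arm_command --commands '[-0.4,0,0.006,0.05,-0.005,0,0,-0.4,0,0.006,0.08,-0.005,0,0,-0.4,0,0.006,0.098,-0.005,0,0,-0.4,0,0.006,0.098,-0.005,0,0,1,0,0.006,0.098,-0.005,0,0,1,0,0.006,0.098,-0.005,0,0,1,0,0.006,0.098,-0.005,0,0,1,0,0.006,0.098,-0.005,0,0,1,0,0.006,0.098,-0.005,0,0,1,0,0.006,0.098,-0.005,0,0]' --newtons 25

```text
time_s: 13.35
position: [0.573, -0.186, 0.0382]
tool_rot: [[0.102, 0.995, 0.004], [0.995, -0.102, -0.003], [-0.002, 0.005, -1.0]]
ft_force: [-0.6, 0.5, 6.3]
grip_width: 0.028
gripper_force: 24.8
```

```bash
cat > pl.py <<'E'
from h import *
import sys
u=np.array([.9956,.094,0]);v=np.array([-.094,.9956,0]);di=np.array([.5057,.0378,0])-.003*u
t=di+float(sys.argv[1])*v;z=np.array([0,0,1.])
p=env.observe()["position"]
show((np.r_[p[:2],.15],Rd(-5.9)),(t+.15*z,Rd(5.4)),(t+.052*z,Rd(5.4)))
E
python3 pl.py .055
```

```text
t 13.35 p [ 0.573  -0.186   0.0382] F [-0.5769  0.5181  6.2708] w 0.02804272804425979 g 24.79568213224411
[-0.001, 0.001, -0.224, 0.002, 0.001, 0.0]
[0.538, -0.206, -0.226, 0.002, 0.001, -0.094]
[0.538, -0.207, -0.03, 0.002, 0.001, -0.094]
```

Emit:
arm_command --commands '[1,0,0,-0.05,0,0,0,1,0,0,-0.12,0,0,0,1,0,0,-0.19,0,0,0,1,0.06,-0.03,-0.226,0,0,-0.02,1,0.13,-0.06,-0.226,0,0,-0.04,1,0.2,-0.09,-0.226,0,0,-0.06,1,0.27,-0.12,-0.226,0,0,-0.094,1,0.34,-0.15,-0.226,0,0,-0.094,1,0.41,-0.18,-0.226,0,0,-0.094,1,0.48,-0.2,-0.226,0,0,-0.094,1,0.538,-0.206,-0.226,0,0,-0.094,1,0.538,-0.206,-0.226,0,0,-0.094]' --newtons 40

```text
time_s: 14.35
position: [0.4963, 0.0968, 0.1498]
tool_rot: [[-0.099, 0.995, 0.003], [0.995, 0.099, -0.001], [-0.001, 0.003, -1.0]]
ft_force: [0.3, 0.3, -1.0]
grip_width: 0.0274
gripper_force: 39.5
```

```bash
sed -i 's/.052\*z/.056*z/' pl.py; python3 pl.py .055
```

```text
t 14.35 p [0.4963 0.0968 0.1498] F [ 0.3385  0.3367 -0.9784] w 0.02739520825964586 g 39.45280730724335
[-0.0, 0.0, -0.0, 0.001, 0.0, 0.096]
[-0.009, 0.002, -0.0, 0.001, 0.0, 0.002]
[-0.009, 0.001, 0.188, 0.001, 0.0, 0.002]
```

Emit:
arm_command --commands '[1,0,0,0.06,0,0,0,1,0,0,0.12,0,0,0,1,0,0,0.16,0,0,0,1,0,0,0.18,0,0,0,1,0,0,0.187,0,0,0,1,0,0,0.187,0,0,0,0.1,0,0,0.187,0,0,0,0.1,0,0,0.187,0,0,0,0.1,0,0,0.187,0,0,0,0.1,0,0,0.15,0,0,0,0.1,0,0,0.08,0,0,0,0.1,0,0,0,0,0,0]'

```text
time_s: 15.35
position: [0.4963, 0.0926, 0.1497]
tool_rot: [[-0.094, 0.996, -0.001], [0.996, 0.094, -0.002], [-0.002, -0.001, -1.0]]
ft_force: [1.1, 0.3, 0.2]
grip_width: 0.0384
gripper_force: 0.0
```

```bash
cat > nx.py <<'E'
from pods import *
import sys
n,a=sys.argv[1],float(sys.argv[2])
d=optics.get_image("top");P=pods(d)
for k,v in P.items(): print(k,v[1],v[2])
x,y=P[n][2][:2] if len(sys.argv)<4 else map(float,sys.argv[3].split(","))
show(([x,y,.16],Rd(a)),([x,y,.10],Rd(a)),([x,y,.033],Rd(a)))
E
python3 nx.py gold 84.1; python3 nx.py gold -95.9
```

```text
gold 84.0 [ 0.5935 -0.2474  0.025 ]
green 49.5 [ 0.5656 -0.3314  0.025 ]
t 15.4 p [0.4997 0.0927 0.158 ] F [3.2057 0.415  8.1543] w 0.03857261227781107 g 0.0
[-0.695, 0.122, 0.0, 0.004, 0.006, -0.656]
[-0.694, 0.121, 0.12, 0.004, 0.006, -0.656]
[-0.694, 0.119, 0.254, 0.004, 0.006, -0.656]
gold 84.0 [ 0.5935 -0.2474  0.025 ]
green 51.0 [ 0.5653 -0.3314  0.025 ]
t 15.45 p [0.4997 0.0926 0.155 ] F [-0.0083 -0.1554 -0.1023] w 0.03847182825635348 g 0.0
[-0.695, 0.123, -0.006, 0.006, -0.004, 0.844]
[-0.694, 0.121, 0.114, 0.006, -0.004, 0.844]
[-0.694, 0.119, 0.248, 0.006, -0.004, 0.844]
```

Emit:
arm_command --commands '[0,-0.06,0.01,0,0,0,0.055,0,-0.13,0.02,-0.006,0,0,0.11,0,-0.2,0.035,-0.006,0,0,0.165,0,-0.27,0.05,-0.006,0,0,0.22,0,-0.34,0.06,-0.006,0,0,0.275,0,-0.41,0.07,-0.006,0,0,0.33,0,-0.48,0.085,-0.006,0,0,0.385,0,-0.55,0.1,-0.006,0,0,0.44,0,-0.62,0.11,-0.006,0,0,0.495,0,-0.695,0.123,-0.006,0,0,0.55,0,-0.695,0.123,-0.006,0,0,0.605,0,-0.695,0.123,-0.006,0,0,0.66]'

```text
time_s: 16.45
position: [0.5911, -0.2498, 0.1522]
tool_rot: [[0.963, 0.271, 0.002], [0.271, -0.963, -0.002], [0.001, 0.002, -1.0]]
ft_force: [-0.8, 0.1, 0.0]
grip_width: 0.0429
gripper_force: 0.0
```

```bash
python3 nx.py gold -95.9 .5935,-.2474
```

```text
gold 0.0 [ 0.6471 -0.3471  0.025 ]
t 16.5 p [ 0.591  -0.2487  0.1524] F [0.2992 0.2773 0.7312] w 0.042920072125542094 g 0.0
[0.006, -0.001, -0.015, 0.001, -0.001, 0.178]
[0.005, -0.001, 0.105, 0.001, -0.001, 0.178]
[0.005, -0.002, 0.239, 0.001, -0.001, 0.178]
```

Emit:
arm_command --commands '[-0.3,0.005,0,0.02,0,0,0.055,-0.3,0.005,0,0.06,0,0,0.11,-0.3,0.005,0,0.1,0,0,0.165,-0.3,0.005,-0.002,0.15,0,0,0.178,-0.3,0.005,-0.002,0.2,0,0,0.178,-0.3,0.005,-0.002,0.235,0,0,0.178,-0.3,0.005,-0.002,0.235,0,0,0.178,1,0.005,-0.002,0.235,0,0,0.178,1,0.005,-0.002,0.235,0,0,0.178,1,0.005,-0.002,0.235,0,0,0.178,1,0.005,-0.002,0.235,0,0,0.178,1,0.005,-0.002,0.235,0,0,0.178]' --newtons 30

```text
time_s: 17.5
position: [0.5942, -0.2465, 0.0372]
tool_rot: [[0.996, -0.089, 0.005], [-0.089, -0.996, -0.003], [0.005, 0.003, -1.0]]
ft_force: [-0.8, 0.3, 6.8]
grip_width: 0.0279
gripper_force: 30.0
```

```bash
python3 pl.py 0
```

```text
t 17.5 p [ 0.5942 -0.2465  0.0372] F [-0.813   0.254   6.8454] w 0.027943447692635785 g 30.03891885280609
[0.001, 0.001, -0.226, 0.003, -0.001, -0.744]
[-0.232, -0.549, -0.228, 0.003, -0.001, -0.838]
[-0.233, -0.549, -0.04, 0.003, -0.001, -0.838]
```

Emit:
arm_command --commands '[1,0,0,-0.05,0,0,0,1,0,0,-0.12,0,0,0,1,0,0,-0.19,0,0,-0.055,1,-0.03,-0.06,-0.228,0,0,-0.11,1,-0.06,-0.13,-0.228,0,0,-0.165,1,-0.09,-0.2,-0.228,0,0,-0.22,1,-0.12,-0.27,-0.228,0,0,-0.275,1,-0.15,-0.34,-0.228,0,0,-0.33,1,-0.18,-0.41,-0.228,0,0,-0.385,1,-0.2,-0.48,-0.228,0,0,-0.44,1,-0.232,-0.549,-0.228,0,0,-0.495,1,-0.232,-0.549,-0.228,0,0,-0.55]' --newtons 40

```text
time_s: 18.5
position: [0.4998, 0.043, 0.1493]
tool_rot: [[0.478, 0.878, 0.001], [0.878, -0.478, -0.0], [0.0, 0.001, -1.0]]
ft_force: [0.3, 0.8, -0.6]
grip_width: 0.0273
gripper_force: 39.5
```

```bash
python3 pl.py 0
```

```text
t 18.5 p [0.4998 0.043  0.1493] F [ 0.2579  0.7777 -0.6027] w 0.027265757907222094 g 39.45993483066559
[0.0, 0.0, -0.001, 0.0, 0.0, -0.189]
[-0.007, 0.01, -0.001, 0.0, 0.0, -0.283]
[-0.007, 0.01, 0.187, 0.0, 0.0, -0.283]
```

Emit:
arm_command --commands '[1,0,0.004,0,0,0,-0.055,1,0,0.004,0,0,0,-0.11,1,0,0.004,0,0,0,-0.165,1,0,0.004,0,0,0,-0.22,1,0,0.004,0,0,0,-0.283,1,0,0.004,0.03,0,0,-0.283,1,0,0.004,0.09,0,0,-0.283,1,0,0.004,0.14,0,0,-0.283,1,0,0.004,0.17,0,0,-0.283,1,0,0.004,0.185,0,0,-0.283,1,0,0.004,0.185,0,0,-0.283]'

```text
time_s: 19.42
position: [0.5039, 0.0368, 0.0555]
tool_rot: [[-0.084, 0.996, 0.0], [0.996, 0.084, -0.001], [-0.001, -0.0, -1.0]]
ft_force: [0.4, 0.4, 0.0]
grip_width: 0.0279
gripper_force: 39.4
```

Emit:
arm_command --commands '[0.1,0,0,0,0,0,0,0.1,0,0,0,0,0,0,0.1,0,0,0,0,0,0,0.1,0,0,-0.04,0,0,0,0.1,0,0,-0.12,0,0,0,0.1,0,0,-0.19,0,0,0,0.1,0,0,-0.19,0,0,0]'

```text
time_s: 20.0
position: [0.5068, 0.0367, 0.1581]
tool_rot: [[-0.084, 0.996, 0.014], [0.996, 0.084, -0.004], [-0.005, 0.014, -1.0]]
ft_force: [1.1, 0.2, -0.5]
grip_width: 0.0383
gripper_force: 0.0
```

```bash
python3 nx.py green -5.9;  python3 -c "
from h import *
d=optics.get_image('top');cv2.imwrite('pics/t4.png',cv2.resize(d['image'][220:320,240:440],(800,400),interpolation=cv2.INTER_CUBIC)[:,:,::-1])"
```

```text
gold 0.0 [ 0.6469 -0.3356  0.025 ]
green 51.0 [ 0.5653 -0.3314  0.025 ]
t 20.05 p [0.5057 0.0368 0.1552] F [-0.9278 -0.8405 -0.6518] w 0.038549861157476474 g 0.0
[-0.744, 0.057, -0.006, 0.005, 0.001, 0.089]
[-0.743, 0.056, 0.114, 0.005, 0.001, 0.089]
[-0.743, 0.054, 0.248, 0.005, 0.001, 0.089]
```

View pics/t4.png

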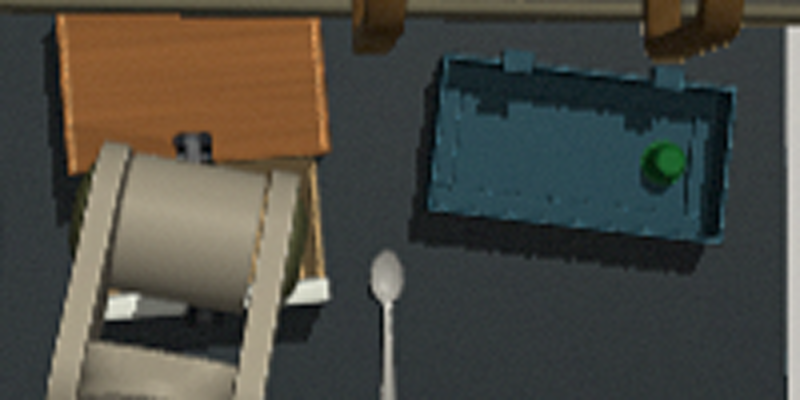

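Only green remains in the tub, at (665,162).

Emit:
arm_command --commands '[0,-0.07,0.005,0,0,0,0.02,0,-0.14,0.01,0,0,0,0.04,0,-0.21,0.016,0,0,0,0.06,0,-0.28,0.021,0,0,0,0.089,0,-0.35,0.026,0,0,0,0.089,0,-0.42,0.032,0,0,0,0.089,-0.4,-0.49,0.037,0,0,0,0.089,-0.4,-0.56,0.042,0,0,0,0.089,-0.4,-0.63,0.048,0,0,0,0.089,-0.4,-0.69,0.053,0,0,0,0.089,-0.4,-0.743,0.057,0.04,0,0,0.089,-0.4,-0.743,0.057,0.1,0,0,0.089]'

```text
time_s: 21.1
position: [0.5644, -0.3364, 0.1024]
tool_rot: [[0.106, 0.994, 0.006], [0.994, -0.106, -0.006], [-0.006, 0.007, -1.0]]
ft_force: [0.5, 0.4, -0.5]
grip_width: 0.0597
gripper_force: 0.0
```

```bash
python3 nx.py gold -5.9 .5653,-.3314
```

```text
gold 0.0 [ 0.647  -0.3405  0.025 ]
t 21.15 p [ 0.5615 -0.3319  0.0941] F [-1.7064  2.3677 -7.0418] w 0.05976992576624469 g 0.0
[0.002, 0.007, -0.132, -0.002, -0.002, -0.001]
[0.002, 0.007, -0.012, -0.002, -0.002, -0.001]
[0.001, 0.008, 0.122, -0.002, -0.002, -0.001]
```

Emit:
arm_command --commands '[-0.4,0,0.005,0.06,0,0,0,-0.4,0,0.005,0.1,0,0,0,-0.4,0,0.005,0.118,0,0,0,-0.4,0,0.005,0.118,0,0,0,1,0,0.005,0.118,0,0,0,1,0,0.005,0.118,0,0,0,1,0,0.005,0.118,0,0,0,1,0,0.005,0.118,0,0,0,1,0,0.005,0.118,0,0,0,1,0,0.005,0.118,0,0,0]' --newtons 30

```text
time_s: 21.98
position: [0.567, -0.3316, 0.0449]
tool_rot: [[0.102, 0.995, 0.004], [0.995, -0.102, -0.004], [-0.003, 0.005, -1.0]]
ft_force: [-0.2, 1.2, 6.6]
grip_width: 0.0273
gripper_force: 29.6
```

```bash
python3 pl.py -.055
```

```text
t 21.9833 p [ 0.567  -0.3316  0.0449] F [-0.2144  1.1619  6.5884] w 0.027282353029111375 g 29.644576013088226
[-0.001, 0.001, -0.21, 0.002, 0.001, 0.0]
[0.613, -0.181, -0.213, 0.002, 0.002, -0.094]
[0.613, -0.182, -0.025, 0.002, 0.002, -0.094]
```

Emit:
arm_command --commands '[0,0,0,0,0,0,0,0,0,0,0,0,0,0,0,0,0,0.012,0,0,0,0,0,0,0.016,0,0,0,0,0,0,0.016,0,0,0,1,0,0,0.016,0,0,0,1,0,0,0.016,0,0,0,1,0,0,0.016,0,0,0,1,0,0,0.016,0,0,0,1,0,0,0.016,0,0,0]' --newtons 40

```text
time_s: 22.82
position: [0.5664, -0.3314, 0.035]
tool_rot: [[0.102, 0.995, 0.002], [0.995, -0.102, -0.002], [-0.002, 0.002, -1.0]]
ft_force: [-0.2, 0.1, 3.8]
grip_width: 0.0277
gripper_force: 39.5
```

```bash
python3 pl.py -.055
```

```text
t 22.8167 p [ 0.5664 -0.3314  0.035 ] F [-0.2222  0.0956  3.8103] w 0.02769291641272345 g 39.476341009140015
[-0.0, 0.001, -0.23, 0.001, 0.001, 0.0]
[0.613, -0.18, -0.231, 0.001, 0.001, -0.094]
[0.613, -0.181, -0.043, 0.001, 0.001, -0.094]
```

Emit:
arm_command --commands '[1,0,0,-0.06,0,0,0,1,0,0,-0.13,0,0,0,1,0.03,-0.01,-0.2,0,0,-0.02,1,0.1,-0.03,-0.231,0,0,-0.04,1,0.17,-0.05,-0.231,0,0,-0.06,1,0.24,-0.07,-0.231,0,0,-0.094,1,0.31,-0.09,-0.231,0,0,-0.094,1,0.38,-0.11,-0.231,0,0,-0.094,1,0.45,-0.13,-0.231,0,0,-0.094,1,0.52,-0.15,-0.231,0,0,-0.094,1,0.58,-0.17,-0.231,0,0,-0.094,1,0.613,-0.18,-0.231,0,0,-0.094]'

```text
time_s: 23.82
position: [0.5065, -0.0139, 0.1495]
tool_rot: [[-0.096, 0.995, 0.0], [0.995, 0.096, -0.001], [-0.001, 0.0, -1.0]]
ft_force: [0.5, -0.1, -0.2]
grip_width: 0.0275
gripper_force: 39.5
```

Emit:
arm_command --commands '[1,0,0,0,0,0,0,1,0,0,0,0,0,0]'

```text
time_s: 23.98
position: [0.5079, -0.0165, 0.1497]
tool_rot: [[-0.096, 0.995, 0.002], [0.995, 0.096, -0.002], [-0.002, 0.001, -1.0]]
ft_force: [0.2, -0.3, -0.2]
grip_width: 0.0276
gripper_force: 39.5
```

```bash
python3 pl.py -.055
```

```text
t 23.9833 p [ 0.5079 -0.0165  0.1497] F [ 0.2299 -0.2708 -0.2411] w 0.027638152466970847 g 39.53187704086304
[-0.0, 0.0, -0.001, 0.001, 0.001, 0.095]
[-0.001, -0.0, -0.001, 0.001, 0.001, 0.001]
[-0.001, -0.0, 0.187, 0.001, 0.001, 0.001]
```

Emit:
arm_command --commands '[1,0,0,0.06,0,0,0,1,0,0,0.12,0,0,0,1,0,0,0.16,0,0,0,1,0,0,0.18,0,0,0,1,0,0,0.19,0,0,0,1,0,0,0.19,0,0,0,0.1,0,0,0.19,0,0,0,0.1,0,0,0.19,0,0,0,0.1,0,0,0.19,0,0,0,0.1,0,0,0.15,0,0,0,0.1,0,0,0.07,0,0,0,0.1,0,0,-0.02,0,0,0]'

```text
time_s: 24.98
position: [0.5073, -0.0169, 0.1576]
tool_rot: [[-0.094, 0.996, -0.0], [0.996, 0.094, -0.001], [-0.001, -0.001, -1.0]]
ft_force: [0.5, 0.1, 0.3]
grip_width: 0.0384
gripper_force: 0.0
```

```bash
python3 -c "
from h import *
u=np.array([.9956,.094,0]);f=np.array([.439,.0316,0])
show((np.r_[(f-.06*u)[:2],.17],Rd(5.4)),(np.r_[(f-.06*u)[:2],.057],Rd(5.4)))"
```

```text
t 24.9833 p [ 0.5073 -0.0169  0.1576] F [0.4519 0.1342 0.3469] w 0.03843987036785 g 0.0
[0.109, -0.247, -0.025, -0.0, 0.001, 0.0]
[0.11, -0.247, 0.201, -0.0, 0.001, 0.0]
```

Emit:
arm_command --commands '[1,0.02,-0.06,-0.025,0,0,0,1,0.05,-0.12,-0.025,0,0,0,1,0.08,-0.18,-0.025,0,0,0,1,0.11,-0.247,-0.025,0,0,0,1,0.11,-0.247,-0.025,0,0,0,1,0.11,-0.247,-0.025,0,0,0]'

```text
time_s: 25.48
position: [0.3789, 0.0266, 0.1696]
tool_rot: [[-0.095, 0.995, 0.004], [0.995, 0.095, -0.002], [-0.003, 0.003, -1.0]]
ft_force: [0.7, -0.8, -0.1]
grip_width: -0.0
gripper_force: 0.0
```

```bash
python3 -c "
from h import *
d=optics.get_image('top');cv2.imwrite('pics/t5.png',cv2.resize(d['image'][220:320,240:440],(800,400),interpolation=cv2.INTER_CUBIC)[:,:,::-1])
u=np.array([.9956,.094,0]);f=np.array([.439,.0316,0])
show((np.r_[(f-.05*u)[:2],.057],Rd(5.4)))"
```

```text
t 25.5333 p [0.3803 0.0261 0.1696] F [ 0.2365 -0.1859 -0.1556] w -0.00011340828601515035 g 0.0
[0.001, 0.017, 0.225, 0.002, 0.001, 0.0]
```

View pics/t5.png

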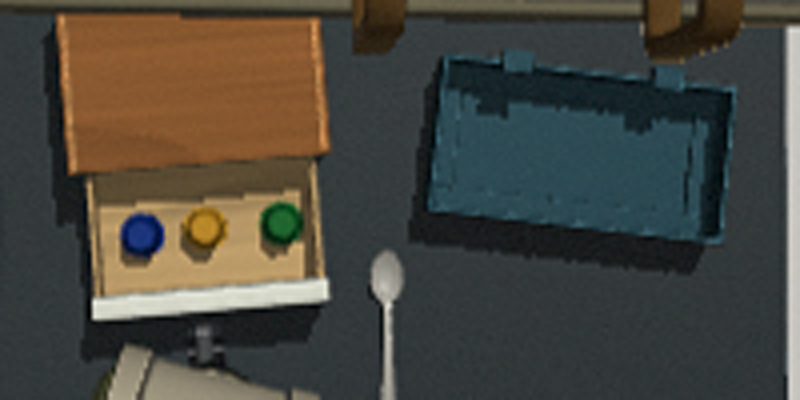

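All three capsules stand in the drawer (142,235), (206,228), (283,222), and the tub is empty. Now I push it shut.

Emit:
arm_command --commands '[1,0,0.01,0.07,0,0,0,1,0,0.01,0.14,0,0,0,1,0,0.01,0.2,0,0,0,1,0,0.01,0.222,0,0,0,1,0,0.01,0.222,0,0,0,1,0,0.03,0.222,0,0,0,1,0,0.05,0.222,0,0,0,1,0,0.07,0.222,0,0,0,1,0,0.085,0.222,0,0,0,1,0,0.1,0.222,0,0,0,1,0,0.115,0.222,0,0,0]'

```text
time_s: 26.45
position: [0.4376, 0.0312, 0.0582]
tool_rot: [[-0.094, 0.996, 0.001], [0.996, 0.094, -0.002], [-0.002, 0.001, -1.0]]
ft_force: [-4.3, -2.5, 3.5]
grip_width: -0.0004
gripper_force: 2.5
```

```bash
python3 -c "
from h import *
show(([.534,.0404,.057],Rd(5.4)))"
```

```text
t 26.45 p [0.4376 0.0312 0.0582] F [-4.3218 -2.5191  3.4865] w -0.00043093223442185316 g 2.4685847014188766
[0.0, 0.194, 0.003, 0.0, 0.001, 0.0]
```

Pushing; 97 mm to the stop.

Emit:
arm_command --commands '[1,0,0.015,0,0,0,0,1,0,0.03,0,0,0,0,1,0,0.045,0,0,0,0,1,0,0.06,0,0,0,0,1,0,0.075,0,0,0,0,1,0,0.09,0,0,0,0,1,0,0.105,0,0,0,0,1,0,0.12,0,0,0,0,1,0,0.135,0,0,0,0,1,0,0.15,0,0,0,0,1,0,0.165,0,0,0,0,1,0,0.172,0,0,0,0]'

```text
time_s: 27.45
position: [0.5232, 0.0394, 0.0582]
tool_rot: [[-0.094, 0.996, 0.001], [0.996, 0.094, -0.002], [-0.002, 0.001, -1.0]]
ft_force: [-5.1, -2.0, 3.0]
grip_width: -0.0002
gripper_force: 2.5
```

Emit:
arm_command --commands '[1,0,0.005,0,0,0,0,1,0,0.01,0,0,0,0,1,0,0.014,0,0,0,0,1,0,0.018,0,0,0,0,1,0,0.018,0,0,0,0]'

```text
time_s: 27.87
position: [0.5321, 0.0403, 0.0581]
tool_rot: [[-0.094, 0.996, 0.002], [0.996, 0.094, -0.002], [-0.002, 0.002, -1.0]]
ft_force: [-3.6, -1.2, 3.0]
grip_width: -0.0002
gripper_force: 1.9
```

Emit:
arm_command --commands '[1,0,0.003,0,0,0,0,1,0,0.006,0,0,0,0,1,0,0.008,0,0,0,0,1,0,0.008,0,0,0,0]'

```text
time_s: 28.2
position: [0.5341, 0.0405, 0.058]
tool_rot: [[-0.095, 0.996, -0.002], [0.996, 0.095, -0.002], [-0.002, -0.003, -1.0]]
ft_force: [-11.9, -5.3, 9.3]
grip_width: -0.0003
gripper_force: 6.4
```

Emit:
arm_command --commands '[1,0,0.003,0,0,0,0,1,0,0.003,0,0,0,0]'

```text
time_s: 28.37
position: [0.5343, 0.0406, 0.058]
tool_rot: [[-0.095, 0.995, -0.006], [0.996, 0.095, -0.002], [-0.002, -0.006, -1.0]]
ft_force: [-20.3, -6.4, 14.1]
grip_width: -0.0001
gripper_force: 9.9
```

Emit:
arm_command --commands '[1,0,-0.01,0,0,0,0,1,0,-0.03,0,0,0,0,1,0,-0.07,0,0,0,0,1,0,-0.14,0,0,0,0,1,0,-0.22,0,0,0,0,1,0,-0.28,-0.04,0,0,0,1,0,-0.28,-0.12,0,0,0,1,0,-0.28,-0.2,0,0,0,1,0,-0.28,-0.28,0,0,0,1,0,-0.28,-0.32,0,0,0,1,0,-0.28,-0.32,0,0,0,1,0,-0.28,-0.32,0,0,0]'

```text
time_s: 29.37
position: [0.3983, 0.028, 0.2185]
tool_rot: [[-0.094, 0.996, 0.006], [0.996, 0.094, -0.002], [-0.003, 0.006, -1.0]]
ft_force: [-0.6, 0.4, 0.1]
grip_width: -0.0003
gripper_force: 0.0
```

Emit:
arm_command --commands '[1,0,0,0,0,0,0,1,0,0,0,0,0,0,1,0,0,0,0,0,0,1,0,0,0,0,0,0,1,0,0,0,0,0,0,1,0,0,0,0,0,0,1,0,0,0,0,0,0,1,0,0,0,0,0,0,1,0,0,0,0,0,0,1,0,0,0,0,0,0,1,0,0,0,0,0,0,1,0,0,0,0,0,0]'

```text
time_s: 30.37
position: [0.3977, 0.0279, 0.2178]
tool_rot: [[-0.094, 0.996, 0.002], [0.996, 0.094, -0.002], [-0.002, 0.002, -1.0]]
ft_force: [0.5, -0.8, 1.0]
grip_width: 0.0001
gripper_force: 0.0
```

```bash
python3 -c "
from h import *
d=optics.get_image('top');h=cv2.cvtColor(d['image'],cv2.COLOR_RGB2HSV);roi=np.zeros(h.shape[:2],bool);roi[222:275,245:330]=1
print(rect(d,roi&(h[...,1]<60)&(h[...,2]>140),.071))
cv2.imwrite('pics/t6.png',cv2.resize(d['image'][215:335,120:520],(800,240),interpolation=cv2.INTER_CUBIC)[:,:,::-1]);show()"
```

```text
(((545.9730834960938, 40.781150817871094), (14.288050651550293, 181.91102600097656), 5.540126323699951), array([[530.0813, 130.6221],
       [547.6436, -50.4392],
       [561.8649, -49.0598],
       [544.3026, 132.0015]], dtype=float32))
t 30.4167 p [0.3977 0.0279 0.2178] F [-0.3359 -0.4888 -0.1246] w -0.00012899335752692605 g 0.0
```

View pics/t6.png

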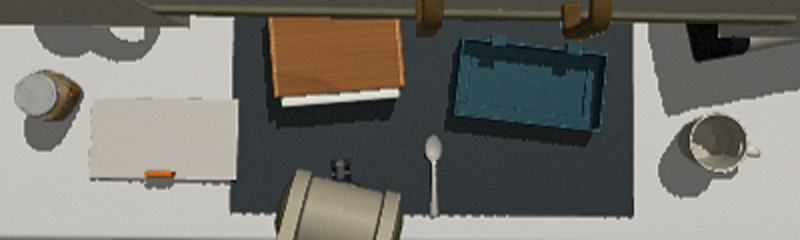

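The drawer front (340,97) is back exactly at its original shut position 2 s after release. The lid lies flat at (165,140), the tub is empty, and the mug, honey jar and spoon have not moved.

```bash
python3 -c "
from rig import env
print(env.close_job())"
```

```text
the job is handed in; nothing more can be done
None
```

The job is handed in: the lid is lying flat, tab up, on the worktop with one edge about at the hob mat's edge, all three capsules (blue, gold, green; red was absent) are in the drawer, and the drawer was still latched shut 2 s after I let go, with the mug, honey jar and teaspoon unmoved in the last picture; the spice jar was never approached, but I didn't check it separately.

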